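Find the tired leaf spring

TASK

Three clamped leaf springs for the fruit sorter's gates stand on the mat: press the free tip of each in turn, from the robot's left to its right, slowly down to its stop and feel how hard it pushes back, never with more than 25 N. Two take about 10 N to reach the stop, the tired one only about half: pick that block up by its clamp and set it down gently, upright and flat on the floor of the black reject tray. Leave the other two standing where they are and disturb nothing else.

Things in the scene. Friction and masses are not known exactly. Their poses are not given: they have to be found in the camera images.
- spring_a: one of three alike loose spring blocks, 0.4 kg. Base plate 116 (x) x 38 (y) x 8; on it at x = 12..54 a steel clamp 30 wide (y), top 41 above the underside (43 at its screw heads): grasp it across y. A leaf spring 16 wide runs 60 from the clamp to -x, 30 up; its stop, a brass post with rubber pad, stands 8 below it under the rivet. Origin: centre of the underside; +x from tip to clamp, z up
- spring_b: another spring block, in every size and axis like spring_a; sound or tired is not told
- spring_c: another spring block, in every size and axis like spring_a; sound or tired is not told
- spring_a_tip (a point): top of the brass rivet (12 mm across, 5 mm high) on the free tip of spring_a's leaf; at rest at x = -42, z = 35 mm in the block's frame, at the stop z = 27 mm
- spring_b_tip (a point): top of the brass rivet (12 mm across, 5 mm high) on the free tip of spring_b's leaf; at rest at x = -42, z = 35 mm in the block's frame, at the stop z = 27 mm
- spring_c_tip (a point): top of the brass rivet (12 mm across, 5 mm high) on the free tip of spring_c's leaf; at rest at x = -42, z = 35 mm in the block's frame, at the stop z = 27 mm
- spring_a_leaf: the leaf spring of spring_a; origin where it leaves the clamp (block x = 12, z = 30 mm), rivet 54 mm to its -x. Pressed, the tip yields elastically, force in proportion to travel, 8 mm to the stop: there a sound spring pushes back with about 10 N, the tired one about 5 N; beyond, the stop is hard. One of the three is tired; looks and names do not tell which
- spring_b_leaf: the leaf spring of spring_b; origin where it leaves the clamp (block frame x = 12, z = 30 mm), the tip 54 mm to its -x; tips down about its y axis when pressed
- spring_c_leaf: the leaf spring of spring_c; origin where it leaves the clamp (block frame x = 12, z = 30 mm), the tip 54 mm to its -x; tips down about its y axis when pressed
- mat: flat black rubber mat 170 (x) x 360 (y) x 2 mm, fixed; the three blocks stand on it side by side about 115 mm apart along its y, tips towards the robot; left is +y. Origin: centre of its underside
- tray: open black reject tray, fixed, 190 (x) x 120 (y) x 24 mm outside, walls 4 mm, floor about 4 mm thick. Origin: centre of its underside, axes along its sides
- tape: roll of brown packing tape, 92 x 90 x 48 mm; bystander, to be left alone; origin at the centre of its underside
- cards: banded stack of grey cards, 65 x 90 x 21 mm; bystander, to be left alone; origin at the centre of its underside
- roll: small roll of stickers standing on end, 53 x 53 x 29 mm; bystander, to be left alone; origin at the centre of its underside
- pen: ballpoint pen lying on the mat in front of the blocks, 145 x 11 x 9 mm; bystander, to be left alone; origin at the centre of its underside

How it is judged:
On the way, in this order (a step that is already met when the one before it is completed fails the run):
1. the spring on the left block is pressed down to its stop (((y of spring_a in the frame of mat above 0.0575 m and z of spring_a_tip in the frame of spring_a below 0.0277 m) or (y of spring_b in the frame of mat above 0.0575 m and z of spring_b_tip in the frame of spring_b below 0.0277 m) or (y of spring_c in the frame of mat above 0.0575 m and z of spring_c_tip in the frame of spring_c below 0.0277 m))), for 0.2 s.
2. the spring on the middle block is pressed down to its stop (((y of spring_a in the frame of mat between -0.0575 and 0.0575 m and z of spring_a_tip in the frame of spring_a below 0.0277 m) or (y of spring_b in the frame of mat between -0.0575 and 0.0575 m and z of spring_b_tip in the frame of spring_b below 0.0277 m) or (y of spring_c in the frame of mat between -0.0575 and 0.0575 m and z of spring_c_tip in the frame of spring_c below 0.0277 m))), for 0.2 s.
3. the spring on the right block is pressed down to its stop (((y of spring_a in the frame of mat below -0.0575 m and z of spring_a_tip in the frame of spring_a below 0.0277 m) or (y of spring_b in the frame of mat below -0.0575 m and z of spring_b_tip in the frame of spring_b below 0.0277 m) or (y of spring_c in the frame of mat below -0.0575 m and z of spring_c_tip in the frame of spring_c below 0.0277 m))), for 0.2 s.
At the end, for the whole second after the job is handed in: The tired block (judged by its unloaded tip's own-weight sag, 0.17 mm not 0.09, too small to measure) stands upright (0.1 rad), still, on the tray floor, centre within 35 (x) and 40 mm (y) of the tray's centre; the sound two upright within 40 mm of their starts (((x of spring_a in the frame of tray between -0.035 and 0.035 m and y of spring_a in the frame of tray between -0.04 and 0.04 m and z of spring_a in the frame of tray below 0.008 m and angle between each of spring_a, spring_b, spring_c's own z axis and vertical below 0.1 rad and linear speed of spring_a below 0.02 m/s and z of spring_a_tip in the frame of spring_a below 0.03487 m and distance of each of spring_b, spring_c from where it was at the start of the episode below 0.04 m and z of spring_b_tip in the frame of spring_b above 0.03487 m and z of spring_c_tip in the frame of spring_c above 0.03487 m) or (x of spring_b in the frame of tray between -0.035 and 0.035 m and y of spring_b in the frame of tray between -0.04 and 0.04 m and z of spring_b in the frame of tray below 0.008 m and angle between each of spring_b, spring_a, spring_c's own z axis and vertical below 0.1 rad and linear speed of spring_b below 0.02 m/s and z of spring_b_tip in the frame of spring_b below 0.03487 m and distance of each of spring_a, spring_c from where it was at the start of the episode below 0.04 m and z of spring_a_tip in the frame of spring_a above 0.03487 m and z of spring_c_tip in the frame of spring_c above 0.03487 m) or (x of spring_c in the frame of tray between -0.035 and 0.035 m and y of spring_c in the frame of tray between -0.04 and 0.04 m and z of spring_c in the frame of tray below 0.008 m and angle between each of spring_c, spring_a, spring_b's own z axis and vertical below 0.1 rad and linear speed of spring_c below 0.02 m/s and z of spring_c_tip in the frame of spring_c below 0.03487 m and distance of each of spring_a, spring_b from where it was at the start of the episode below 0.04 m and z of spring_a_tip in the frame of spring_a above 0.03487 m and z of spring_b_tip in the frame of spring_b above 0.03487 m))); the robot touches nothing.
It fails at once if a leaf spring is loaded with more than 25 N (contact force between any of spring_a_leaf, spring_b_leaf, spring_c_leaf and anything else above 25 N).
It fails at once if a spring block is tipped over (more than 30 degrees) (angle between any of spring_a, spring_b, spring_c's own z axis and vertical above 0.52 rad).
It fails at once if a spring block is let go in the air, its underside more than 30 mm above the table ((height (world z) of spring_a above 0.03 m and contact force between spring_a and the fingers below 0.01 N) or (height (world z) of spring_b above 0.03 m and contact force between spring_b and the fingers below 0.01 N) or (height (world z) of spring_c above 0.03 m and contact force between spring_c and the fingers below 0.01 N)).
It fails at once if a bystander (tape, cards, sticker roll, pen) is moved more than 30 mm (distance of any of tape, cards, roll, pen from where it was at the start of the episode above 0.03 m).
It also fails if it takes over 70 s, if anything falls off the work surface, if the arm or the gripper's body presses on something with over 40 N, if the wrist force passes 120 N, or if a joint passes its speed limit or range.

ROBOT

A 6-joint arm with a two-finger parallel gripper is mounted at the origin on a cart in front of the work surface, level with it; the furniture and walls round the work are solid. World frame = base frame: x ahead of the robot, y to its left, z up, the work surface at z = 0. Lengths are in m, angles in rad, forces in N, time in s.
With the tool pointing down it reaches from about 0.225 to 0.875 m from the base axis. Payload 3.4 kg.
Tool frame: the origin (TCP) lies between the finger pads; the fingertips stand 25 mm ahead of it and the grasp point (between the pads) lies 6 mm ahead of it (manip.tips_ahead is the distance from the TCP to the fingertips, in m); z points along the fingers, x is the direction in which the jaws open and shut, and the axes are right-handed (so a half turn about z gives the same grasp; the last joint's range is limited). The gripper opens to 85 mm and grips with 20 to 120 N. Pads are 22 mm wide; open, the fingers measure 114 mm over their backs; the gripper's body (76 mm by 85 mm) begins 54 mm behind the grasp point. The pads swing forward as they close: fully open they stand 13 mm farther back than shut.
Start: joints at [1.098, 0.276, 1.505, -0, 1.361, -0.121], TCP at [0.198, 0.54, 0.256] pointing down, gripper open.
Joint ranges: [-2.89, 2.89], [-0.75, 2.08], [0.22, 2.7], [-1.18, 4.32], [0.11, 2.71], [-2.7, 2.7]. Speed limits (rad/s): [2.57, 2.57, 3.14, 3.14, 3.14, 3.14].

INTERFACE

Orientations are given as a unit quaternion [w, x, y, z].
In Python, from rig import manip gives the robot as it stands. The module is installed in compiled form; this text tells all that it offers.
- The arm moves only by the tool send_rows, never from a script. Its argument "plan" is a list of rows, each an object with "linear": the shift along the tool's x, y, z in m, a list of three; "delta_rot": the turn, a rotation vector about the tool's x, y, z in degrees, a list of three; "fingers": the finger opening in m, from 0 to 0.0854. A call has 1 to 12 rows; each row shifts and turns the pose as measured when the row begins, along the tool's axes as they then stand; what a row does not reach is not made up. A row lasts 1/12 s, in which the tool goes at most 41.7 mm and 7.16 degrees, less where a joint would pass 70% of its speed; a pose out of reach is approached as far as the arm can. A call with a gripper value outside its range is refused whole. The fingers move at their own pace and stop on an object; "force" is the grip in N (left out, the last holds). Time passes only in rows, so rows that do not move let the fingers close. It gives the time, the measured TCP pose, the force and the opening at its end, in the units of the state.
- manip.get_state(): the state, without advancing time (a new reading comes with each control period).
- manip.get_image(name): name is "scene" or "top" or "wrist"; returns the picture (420x560x3 uint8, red, green, blue); there is no depth.
- manip.camera_info(name): a dict with "K" (3x3 intrinsics, pixels), "rvec" (rotation vector, rad) and "tvec" (3), from world to camera coordinates, as OpenCV has them. Camera axes: x right, y down, z forward; pixel columns grow to the right and rows downward; lengths in m; the calibration is good to about 2 mm. A picture is of the moment at which its call begins: read the wrist's pose just before it. camera_info takes no time and is no camera call; for the wrist camera it gives the pose at the moment of the call.
- manip.sign_off(): hands the job in, once; it reports no verdict.
Trained networks look in the newest picture that a camera, given by its name, has taken for a name from the list of things; names that differ only in an ending like _2 or _b are one class to them, and where a whole thing is asked for, a point or a joint stands for the part that bears it (a point fixed in the world has none). Each returns a list of dicts, best first, with "p" (0 to 1); they miss things now and then, are a little off and sometimes report something else, mostly with a low value. They report only what shows in the picture. A call takes as long as a camera call.
- manip.find_in(thing, camera): "extent" ([left, top, right, bottom] in pixels, round what is visible of it).
- manip.masks_of(thing, camera): "pixels" (420x560 bool, what is visible of it) and "extent" ([left, top, right, bottom] in pixels, round what is visible of it).
The state is a dict: "clock": time; "qpos": joint angles; "qd": joint speeds; "effort": joint torques, N m; "position": TCP position; "ee_rot": TCP orientation; "contact_force": force on the tool from outside, world axes, zero at the start; "moment": the same for the moment, N m; "width": finger opening in m.
Only numpy, scipy, OpenCV 4.12 (cv2) and the standard library are available. Lean on these libraries where they do the work, as an engineer would, in place of code of your own. Each camera call takes 0.05 s, during which the arm holds its last target. There are 200 camera calls.

## Working session

There is one attempt and no reset: what is moved stays moved. The work goes in short steps, Python scripts to look and compute and a tool call to move; the robot and the scene stay as the last step left them, time stands still between calls to the robot, and variables do not carry over. Pictures are saved under pics/ and viewed, about 8 in all and at most 12, crops included, and the job is handed in when it is done.

Besides the shell and the picture viewer there is one more tool, called after ">>>" as a command line: name --argument value ..., lists and objects as JSON in quotes. send_rows: Moves the arm, as the interface text tells. Its arguments: {"type":"object","properties":{"plan":{"type":"array","items":{"type":"object","properties":{"linear":{"type":"array","items":{"type":"number"}},"delta_rot":{"type":"array","items":{"type":"number"}},"fingers":{"type":"number"}}}},"force":{"type":"number"}},"required":["plan"]}

```bash
mkdir -p pics; cat > h.py <<'E'
import numpy as np, cv2
from rig import manip
def cam(n):
    c=manip.camera_info(n); R=cv2.Rodrigues(np.array(c["rvec"],float))[0]; return np.array(c["K"]),R,np.array(c["tvec"],float).ravel()
def back(n,uv,z):
    K,R,t=cam(n); d=R.T@np.linalg.inv(K)@np.array([uv[0],uv[1],1.]); o=-R.T@t
    return o+d*(z-o[2])/d[2]
def proj(n,P):
    K,R,t=cam(n); p=K@(R@np.array(P,float)+t); return p[:2]/p[2]
def save(n,f):
    im=manip.get_image(n); cv2.imwrite(f,im[:,:,::-1]); return im
E
python3 - <<'E'
from h import *
s=manip.get_state(); print({k:np.round(v,3).tolist() for k,v in s.items()}, manip.tips_ahead)
a=save("top","pics/top.png"); 
for t in ["spring_a","spring_a_tip","mat","tray","tape","cards","roll","pen"]:
    for d in manip.find_in(t,"top")[:4]: 
        e=d["extent"]; print(t,round(d["p"],2),np.round(e),back("top",[(e[0]+e[2])/2,(e[1]+e[3])/2],0.0).round(3))
b=save("scene","pics/scene.png")
K,R,t=cam("top"); print(R.round(2),(-R.T@t).round(3)); 
E
```

```text
{'clock': 0.0, 'qpos': [1.098, 0.277, 1.506, -0.0, 1.361, -0.121], 'qd': [-0.001, -0.001, -0.001, -0.001, 0.002, -0.001], 'effort': [-0.003, -41.678, -24.58, -0.0, 0.011, 0.0], 'position': [0.198, 0.539, 0.255], 'ee_rot': [0.0, 0.82, 0.572, -0.001], 'contact_force': [-0.024, 0.185, -0.152], 'moment': [0.044, 0.022, 0.097], 'width': 0.086} 0.025
spring_a 0.87 [232. 174. 250. 215.] [0.514 0.195 0.   ]
spring_a 0.78 [312. 167. 333. 207.] [ 0.54 -0.03  0.  ]
spring_a 0.76 [274. 160. 291. 205.] [0.549 0.082 0.   ]
spring_a_tip 0.55 [217. 157. 351. 223.] [0.529 0.077 0.   ]
spring_a_tip 0.5 [321. 180. 329. 198.] [ 0.534 -0.037  0.   ]
mat 0.7 [218. 159. 348. 224.] [0.525 0.08  0.   ]
mat 0.17 [313. 165. 332. 207.] [ 0.542 -0.029  0.   ]
tray 0.59 [378. 166. 433. 241.] [ 0.499 -0.258  0.   ]
tape 0.59 [145. 157. 184. 194.] [0.562 0.413 0.   ]
tape 0.16 [311. 167. 334. 207.] [ 0.54 -0.03  0.  ]
cards 0.78 [145. 223. 182. 249.] [0.393 0.404 0.   ]
roll 0.74 [409. 242. 427. 259.] [ 0.371 -0.291  0.   ]
pen 0.55 [277. 214. 318. 219.] [0.455 0.038 0.   ]
[[ 0.03 -1.   -0.02]
 [-0.99 -0.02 -0.14]
 [ 0.13  0.02 -0.99]] [0.338 0.047 1.177]
```

View pics/top.png

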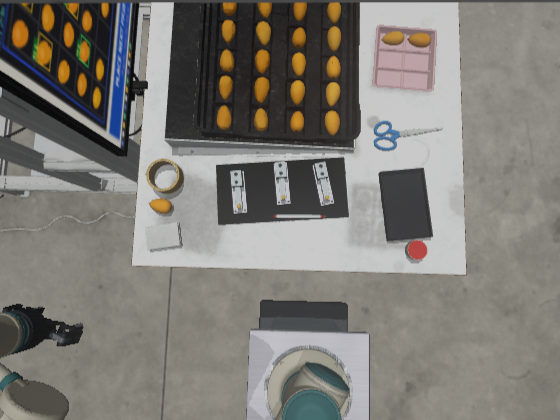

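View pics/scene.png

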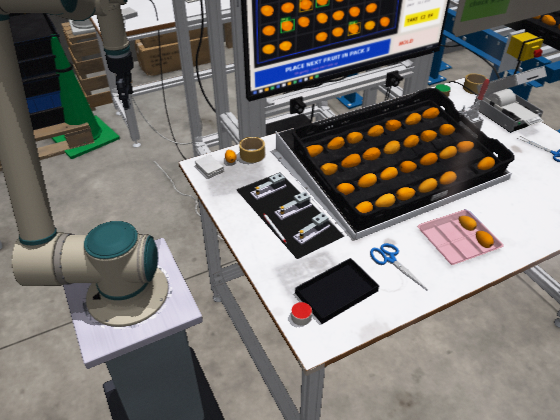

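>>> send_rows --plan '[{"delta_rot": [0, 0, -6.7], "fingers": 0}, {"delta_rot": [0, 0, -6.7], "fingers": 0}, {"delta_rot": [0, 0, -6.7], "fingers": 0}, {"linear": [-0.036, 0.018, -0.004], "fingers": 0}, {"linear": [-0.036, 0.018, -0.004], "fingers": 0}, {"linear": [-0.036, 0.018, -0.004], "fingers": 0}, {"linear": [-0.036, 0.018, -0.004], "fingers": 0}, {"linear": [-0.036, 0.018, -0.004], "fingers": 0}, {"linear": [-0.036, 0.018, -0.004], "fingers": 0}, {"linear": [-0.036, 0.018, -0.004], "fingers": 0}, {"linear": [-0.036, 0.018, -0.004], "fingers": 0}, {"linear": [-0.036, 0.018, -0.004], "fingers": 0}]'

```text
$.plan[0]: bad value
```

>>> send_rows --plan '[{"linear": [-0.036, 0.018, -0.004], "fingers": 0}, {"linear": [-0.036, 0.018, -0.004], "fingers": 0}, {"linear": [-0.036, 0.018, -0.004], "fingers": 0}, {"linear": [-0.036, 0.018, -0.004], "fingers": 0}, {"linear": [0, 0, 0], "fingers": 0}]'

```text
$.plan[0]: bad value
```

```bash
python3 - <<'E'
from h import *
s=manip.get_state(); print({k:np.round(s[k],3).tolist() for k in ["clock","position","ee_rot","contact_force","width"]})
a=save("wrist","pics/w1.png")
K,R,t=cam("wrist"); print(K.round(0).tolist(),R.round(2).tolist(),(-R.T@t).round(3))
for th,z in [("spring_a",0.02),("spring_a_tip",.037),("pen",0.006),("tray",0)]:
    for d in manip.find_in(th,"wrist")[:4]: 
        e=d["extent"]; print(th,round(d["p"],2),np.round(e),back("wrist",[(e[0]+e[2])/2,(e[1]+e[3])/2],z).round(3))
E
```

```text
{'clock': 0.5, 'position': [0.198, 0.54, 0.256], 'ee_rot': [-0.0, 0.82, 0.572, 0.0], 'contact_force': [-0.124, -0.466, -0.697], 'width': 0.085}
[[361.0, 0.0, 282.0], [0.0, 361.0, 205.0], [0.0, 0.0, 1.0]] [[0.34, 0.94, -0.0], [0.9, -0.33, 0.3], [0.28, -0.1, -0.96]] [0.128 0.566 0.374]
```

View pics/w1.png

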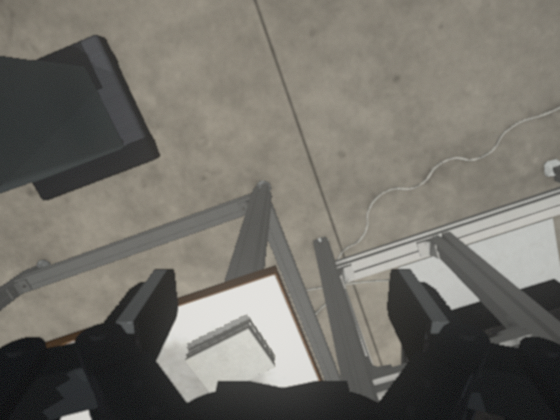

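The move was refused because all fields are required. The wrist picture shows only the floor and the cards, so I'm resending with full rows.

>>> send_rows --plan '[{"linear": [0, 0, 0], "delta_rot": [0, 0, -6.7], "fingers": 0}, {"linear": [0, 0, 0], "delta_rot": [0, 0, -6.7], "fingers": 0}, {"linear": [0, 0, 0], "delta_rot": [0, 0, -6.7], "fingers": 0}, {"linear": [-0.036, 0.018, -0.004], "delta_rot": [0, 0, 0], "fingers": 0}, {"linear": [-0.036, 0.018, -0.004], "delta_rot": [0, 0, 0], "fingers": 0}, {"linear": [-0.036, 0.018, -0.004], "delta_rot": [0, 0, 0], "fingers": 0}, {"linear": [-0.036, 0.018, -0.004], "delta_rot": [0, 0, 0], "fingers": 0}, {"linear": [-0.036, 0.018, -0.004], "delta_rot": [0, 0, 0], "fingers": 0}, {"linear": [-0.036, 0.018, -0.004], "delta_rot": [0, 0, 0], "fingers": 0}, {"linear": [-0.036, 0.018, -0.004], "delta_rot": [0, 0, 0], "fingers": 0}, {"linear": [-0.036, 0.018, -0.004], "delta_rot": [0, 0, 0], "fingers": 0}, {"linear": [-0.036, 0.018, -0.004], "delta_rot": [0, 0, 0], "fingers": 0}]'

```text
clock: 1.75
position: [0.3683, 0.2158, 0.2911]
ee_rot: [-0.001, 0.695, 0.719, 0.002]
contact_force: [1.3, 1.3, -0.4]
width: 0.0001
```

>>> send_rows --plan '[{"linear": [-0.036, 0.018, -0.004], "delta_rot": [0, 0, 0], "fingers": 0}, {"linear": [-0.036, 0.018, -0.004], "delta_rot": [0, 0, 0], "fingers": 0}, {"linear": [-0.036, 0.018, -0.004], "delta_rot": [0, 0, 0], "fingers": 0}, {"linear": [-0.036, 0.018, -0.004], "delta_rot": [0, 0, 0], "fingers": 0}, {"linear": [0, 0, 0], "delta_rot": [0, 0, 0], "fingers": 0}, {"linear": [0, 0, 0], "delta_rot": [0, 0, 0], "fingers": 0}]'

```text
clock: 2.25
position: [0.4499, 0.0611, 0.3095]
ee_rot: [0.003, 0.699, 0.715, 0.004]
contact_force: [-0.2, -0.5, -0.1]
width: -0.0004
```

```bash
python3 - <<'E'
from h import *
s=manip.get_state(); print({k:np.round(s[k],3).tolist() for k in ["clock","position","ee_rot","contact_force","width"]})
a=save("wrist","pics/w2.png")
K,R,t=cam("wrist"); print((-R.T@t).round(3))
for th,z in [("spring_a",0.02),("spring_a_tip",.037),("pen",0.006),("tray",0)]:
    for d in manip.find_in(th,"wrist")[:4]: 
        e=d["extent"]; print(th,round(d["p"],2),np.round(e),back("wrist",[(e[0]+e[2])/2,(e[1]+e[3])/2],z).round(3))
E
```

```text
{'clock': 2.25, 'position': [0.45, 0.061, 0.309], 'ee_rot': [0.003, 0.699, 0.715, 0.004], 'contact_force': [-0.195, -0.457, -0.091], 'width': -0.0}
[0.374 0.059 0.427]
spring_a 0.92 [378. 171. 420. 272.] [0.521 0.205 0.02 ]
spring_a 0.87 [281. 188. 320. 270.] [0.534 0.088 0.02 ]
spring_a 0.79 [179. 184. 236. 291.] [ 0.548 -0.026  0.02 ]
spring_a 0.49 [189. 205. 214. 250.] [ 0.535 -0.032  0.02 ]
spring_a_tip 0.56 [187. 205. 210. 254.] [ 0.53  -0.031  0.037]
pen 0.59 [197. 159. 321. 166.] [0.456 0.037 0.006]
tray 0.75 [  0. 104.  94. 273.] [ 0.496 -0.221  0.   ]
tray 0.67 [146. 141. 448. 289.] [0.522 0.085 0.   ]
```

View pics/w2.png

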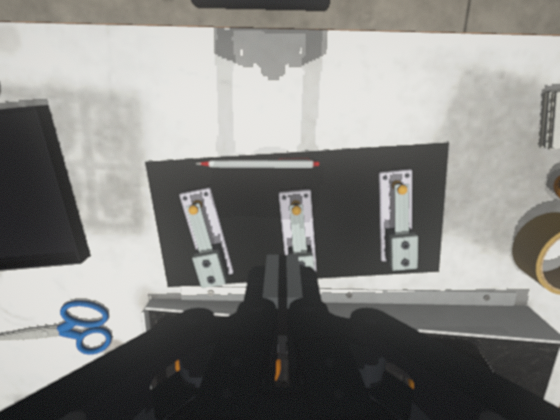

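The rivets show as orange dots: left (403,188), middle (296,210), right (193,210). The clamp screws are visible on the left and right blocks.

```bash
cat >> h.py <<'E'
def rivets(n,im,z=0.037,box=(0.40,0.62,-0.15,0.30)):
    h=cv2.cvtColor(im,cv2.COLOR_RGB2HSV); m=cv2.inRange(h,(10,120,120),(25,255,255))
    c,l,st,ce=cv2.connectedComponentsWithStats(m); r=[]
    for i in range(1,c):
        if st[i,4]>8:
            p=back(n,ce[i],z)
            if box[0]<p[0]<box[1] and box[2]<p[1]<box[3]: r.append((ce[i].round(1).tolist(),int(st[i,4]),p.round(4).tolist()))
    return r
E
python3 - <<'E'
from h import *
for f,n in [("w2","wrist"),("top","top")]:
    for r in rivets(n,cv2.imread(f"pics/{f}.png")[:,:,::-1]): print(n,r)
s=manip.get_state(); from scipy.spatial.transform import Rotation as Q
q=s["ee_rot"]; print(Q.from_quat([*q[1:],q[0]]).as_matrix().round(3))
# line direction of blocks: axis point pairs (corner screw holes etc.)
for nm,uv in [("L screws",(405,243)),("L screws",(405,262)),("R",(208,264)),("R",(212,280))]: print(nm,back("wrist",uv,.045).round(4))
E
```

```text
wrist ([401.8, 189.2], 52, [0.475, 0.199, 0.037])
wrist ([192.7, 209.5], 48, [0.5056, -0.0355, 0.037])
wrist ([296.0, 209.8], 47, [0.5026, 0.0819, 0.037])
top ([326.6, 197.2], 9, [0.5058, -0.0387, 0.037])
[[-0.029  1.     0.01 ]
 [ 1.     0.029  0.002]
 [ 0.002  0.01  -1.   ]]
L screws [0.5365 0.2082 0.045 ]
L screws [0.5606 0.2114 0.045 ]
R [ 0.5697 -0.0188  0.045 ]
R [ 0.5907 -0.0147  0.045 ]
```

```bash
python3 -c "
import cv2;i=cv2.imread('pics/w2.png')[140:300,140:460];cv2.imwrite('pics/w2c.png',cv2.resize(i,(800,400),interpolation=cv2.INTER_CUBIC))"
```

```text
(no output)
```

View pics/w2c.png

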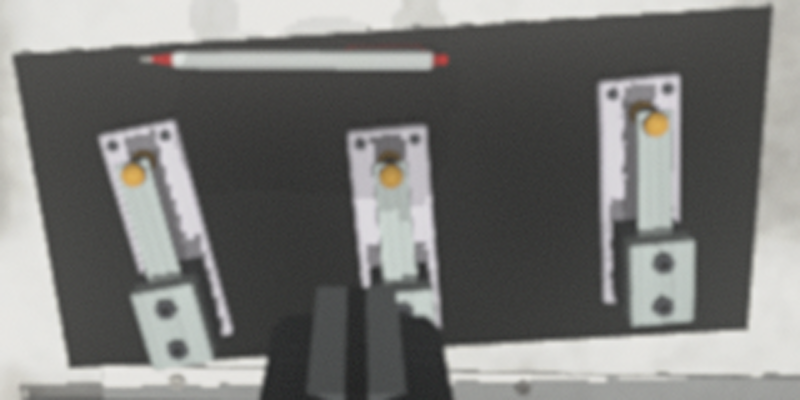

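>>> send_rows --plan '[{"linear": [0.035, 0.007, 0.02], "delta_rot": [0.6, -0.1, 0], "fingers": 0}, {"linear": [0.035, 0.007, 0.03], "delta_rot": [0, 0, 0], "fingers": 0}, {"linear": [0.035, 0.007, 0.03], "delta_rot": [0, 0, 0], "fingers": 0}, {"linear": [0.035, 0.007, 0.03], "delta_rot": [0, 0, 0], "fingers": 0}, {"linear": [0, 0, 0.03], "delta_rot": [0, 0, 0], "fingers": 0}, {"linear": [0, 0, 0.03], "delta_rot": [0, 0, 0], "fingers": 0}, {"linear": [0, 0, 0.02], "delta_rot": [0, 0, 0], "fingers": 0}, {"linear": [0, 0, 0], "delta_rot": [0, 0, 0], "fingers": 0}, {"linear": [0, 0, 0], "delta_rot": [0, 0, 0], "fingers": 0}]'

```text
clock: 3.25
position: [0.4681, 0.2124, 0.1238]
ee_rot: [0.003, 0.69, 0.724, 0.004]
contact_force: [-0.8, 1.1, 0.5]
width: -0.0002
```

```bash
cat >> h.py <<'E'
from scipy.spatial.transform import Rotation as Q
def st():
    s=manip.get_state(); q=s["ee_rot"]; M=Q.from_quat([*q[1:],q[0]]).as_matrix()
    return s,np.array(s["position"]),M
def go(target,yaw=None):
    "tool-frame shift to a world target, and z turn to bring tool x to block y (yaw in deg)"
    s,p,M=st(); print("clock",s["clock"],"pos",p.round(4),"force",np.round(s["contact_force"],2),"w",round(s["width"],4))
    print("linear mm",(M.T@(np.array(target)-p)*1000).round(1))
    y=np.degrees(np.arctan2(-M[0,0],M[1,0])) # tool x yaw rel to world y
    # full rotation in tool frame to a down pose with the yaw wanted
    w=np.radians(y if yaw is None else yaw); X=np.array([-np.sin(w),np.cos(w),0]); Z=np.array([0,0,-1.]); D=np.c_[X,np.cross(Z,X),Z]
    print("yaw",y.round(2),"turn deg",np.degrees(Q.from_matrix(M.T@D).as_rotvec()).round(2))
E
python3 - <<'E'
from h import *
im=save("wrist","pics/w3.png")
for r in rivets("wrist",im): print(r)
go([0.475,0.199,0.065])
E
```

```text
([256.7, 234.7], 203, [0.477, 0.1973, 0.037])
([68.8, 266.4], 200, [0.5042, 0.0801, 0.037])
clock 3.3 pos [0.4679 0.2123 0.124 ] force [-0.86  0.09 -0.46] w 0.0001
linear mm [-13.7   5.9  59. ]
yaw 2.76 turn deg [ 0.52 -0.07 -0.  ]
```

View pics/w3.png

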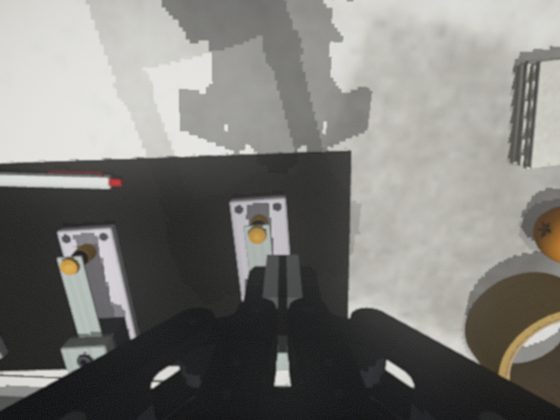

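The wrist picture shows the left rivet at (257,235) and the middle one at (69,266). Their positions agree with the first estimate within about 2 mm. Next I align above the left rivet.

>>> send_rows --plan '[{"linear": [-0.0145, 0.0075, 0], "delta_rot": [0.5, 0, 0], "fingers": 0}, {"linear": [0, 0, 0.02], "delta_rot": [0, 0, 0], "fingers": 0}, {"linear": [0, 0, 0.02], "delta_rot": [0, 0, 0], "fingers": 0}, {"linear": [0, 0, 0.008], "delta_rot": [0, 0, 0], "fingers": 0}, {"linear": [0, 0, 0], "delta_rot": [0, 0, 0], "fingers": 0}, {"linear": [0, 0, 0], "delta_rot": [0, 0, 0], "fingers": 0}]'

```text
clock: 3.8
position: [0.4827, 0.2014, 0.0856]
ee_rot: [0.005, 0.688, 0.725, 0.009]
contact_force: [-0.0, -0.2, 0.2]
width: -0.0002
```

```bash
python3 - <<'E'
from h import *
go([0.476,0.198,0.065])
E
```

```text
clock 3.8 pos [0.4827 0.2014 0.0856] force [-0.03 -0.2   0.22] w -0.0002
linear mm [-3.2 -7.3 20.4]
yaw 2.98 turn deg [ 1.15 -0.32 -0.  ]
```

>>> send_rows --plan '[{"linear": [-0.003, -0.007, 0], "delta_rot": [1.1, -0.3, 0], "fingers": 0}, {"linear": [0, 0, 0], "delta_rot": [0, 0, 0], "fingers": 0}, {"linear": [0, 0, 0.008], "delta_rot": [0, 0, 0], "fingers": 0}, {"linear": [0, 0, 0], "delta_rot": [0, 0, 0], "fingers": 0}, {"linear": [0, 0, 0.0], "delta_rot": [0, 0, 0], "fingers": 0}]'

```text
clock: 4.22
position: [0.4777, 0.1987, 0.0815]
ee_rot: [0.002, 0.688, 0.725, 0.003]
contact_force: [-0.3, -0.3, -0.4]
width: 0.0001
```

```bash
python3 - <<'E'
from h import *
go([0.476,0.198,0.065])
E
```

```text
clock 4.2167 pos [0.4777 0.1987 0.0815] force [-0.29 -0.28 -0.39] w 0.0001
linear mm [-0.6 -1.9 16.5]
yaw 3.0 turn deg [ 0.42 -0.09 -0.  ]
```

>>> send_rows --plan '[{"linear": [-0.001, -0.002, 0.006], "delta_rot": [0.3, 0, 0], "fingers": 0}, {"linear": [0, 0, 0.005], "delta_rot": [0, 0, 0], "fingers": 0}, {"linear": [0, 0, 0.003], "delta_rot": [0, 0, 0], "fingers": 0}, {"linear": [0, 0, 0.001], "delta_rot": [0, 0, 0], "fingers": 0}, {"linear": [0, 0, 0], "delta_rot": [0, 0, 0], "fingers": 0}, {"linear": [0, 0, 0], "delta_rot": [0, 0, 0], "fingers": 0}]'

```text
clock: 4.72
position: [0.4751, 0.1974, 0.0643]
ee_rot: [-0.0, 0.688, 0.725, 0.0]
contact_force: [0.1, 0.1, 1.0]
width: 0.0001
```

```bash
python3 - <<'E'
from h import *
im=save("wrist","pics/w4.png")
for r in rivets("wrist",im): print(r)
cv2.imwrite("pics/w4c.png",cv2.resize(im[170:340,180:400,::-1],(660,510)))
go([0.476,0.198,0.062])
E
```

```text
([27.0, 313.4], 362, [0.5042, 0.0804, 0.037])
clock 4.7667 pos [0.4751 0.1974 0.0643] force [-0.2   0.39  0.65] w -0.0
linear mm [0.6 0.9 2.3]
yaw 3.0 turn deg [-0.   -0.07  0.  ]
```

View pics/w4c.png

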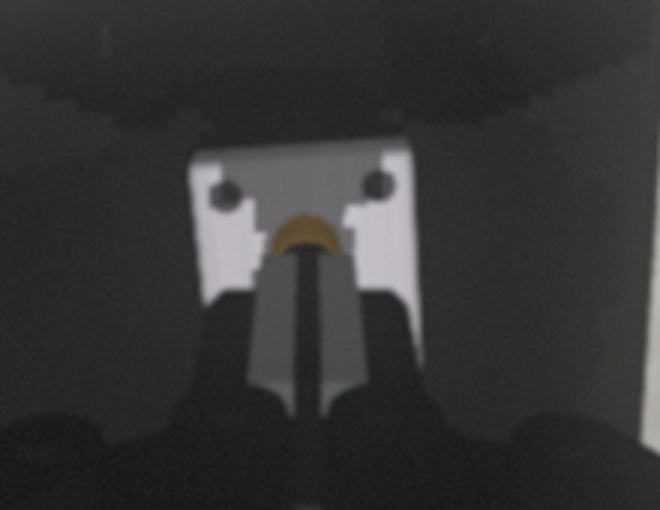

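The fingertips sit centred on the rivet (column 307 in the crop for both). Now pressing in small steps.

>>> send_rows --plan '[{"linear": [0, 0, 0.0015], "delta_rot": [0, 0, 0], "fingers": 0}, {"linear": [0, 0, 0.0015], "delta_rot": [0, 0, 0], "fingers": 0}, {"linear": [0, 0, 0.0015], "delta_rot": [0, 0, 0], "fingers": 0}, {"linear": [0, 0, 0.0015], "delta_rot": [0, 0, 0], "fingers": 0}]'

```text
clock: 5.1
position: [0.4755, 0.1975, 0.0587]
ee_rot: [-0.0, 0.688, 0.725, 0.001]
contact_force: [-1.6, -0.2, 3.6]
width: 0.0
```

>>> send_rows --plan '[{"linear": [0, 0, 0.0015], "delta_rot": [0, 0, 0], "fingers": 0}, {"linear": [0, 0, 0.0015], "delta_rot": [0, 0, 0], "fingers": 0}]'

```text
clock: 5.27
position: [0.4755, 0.1975, 0.0563]
ee_rot: [-0.0, 0.688, 0.725, 0.001]
contact_force: [-1.5, -0.9, 6.5]
width: 0.0001
```

>>> send_rows --plan '[{"linear": [0, 0, 0.0015], "delta_rot": [0, 0, 0], "fingers": 0}]'

```text
clock: 5.35
position: [0.4755, 0.1975, 0.0553]
ee_rot: [-0.0, 0.688, 0.725, 0.001]
contact_force: [-2.5, -0.6, 7.0]
width: 0.0001
```

>>> send_rows --plan '[{"linear": [0, 0, 0.001], "delta_rot": [0, 0, 0], "fingers": 0}]'

```text
clock: 5.43
position: [0.4754, 0.1975, 0.0549]
ee_rot: [0.0, 0.688, 0.725, 0.001]
contact_force: [-1.4, -0.7, 8.2]
width: -0.0004
```

>>> send_rows --plan '[{"linear": [0, 0, 0.001], "delta_rot": [0, 0, 0], "fingers": 0}]'

```text
clock: 5.52
position: [0.4755, 0.1975, 0.0546]
ee_rot: [0.0, 0.688, 0.725, 0.001]
contact_force: [-2.3, -1.0, 8.6]
width: 0.0001
```

>>> send_rows --plan '[{"linear": [0, 0, 0.0013], "delta_rot": [0, 0, 0], "fingers": 0}]'

```text
clock: 5.6
position: [0.4755, 0.1976, 0.0541]
ee_rot: [0.0, 0.688, 0.726, 0.001]
contact_force: [-2.7, -0.5, 8.7]
width: 0.0003
```

>>> send_rows --plan '[{"linear": [0, 0, 0.0013], "delta_rot": [0, 0, 0], "fingers": 0}]'

```text
clock: 5.68
position: [0.4755, 0.1975, 0.0537]
ee_rot: [0.0, 0.688, 0.726, 0.002]
contact_force: [-2.9, -0.7, 9.9]
width: 0.0001
```

>>> send_rows --plan '[{"linear": [0, 0, 0.0013], "delta_rot": [0, 0, 0], "fingers": 0}]'

```text
clock: 5.77
position: [0.4755, 0.1976, 0.0534]
ee_rot: [0.001, 0.688, 0.726, 0.002]
contact_force: [-2.7, -0.2, 11.9]
width: -0.0002
```

>>> send_rows --plan '[{"linear": [0, 0, 0.0014], "delta_rot": [0, 0, 0], "fingers": 0}]'

```text
clock: 5.85
position: [0.4755, 0.1976, 0.0532]
ee_rot: [0.001, 0.688, 0.726, 0.002]
contact_force: [-4.1, -0.5, 14.9]
width: -0.0004
```

>>> send_rows --plan '[{"linear": [0, 0, 0.0012], "delta_rot": [0, 0, 0], "fingers": 0}, {"linear": [0, 0, 0.0012], "delta_rot": [0, 0, 0], "fingers": 0}]'

```text
clock: 6.02
position: [0.4755, 0.1975, 0.0534]
ee_rot: [0.001, 0.688, 0.726, 0.002]
contact_force: [-3.0, -0.8, 10.8]
width: 0.0
```

>>> send_rows --plan '[{"linear": [0, 0, 0.0012], "delta_rot": [0, 0, 0], "fingers": 0}, {"linear": [0, 0, 0.0012], "delta_rot": [0, 0, 0], "fingers": 0}]'

```text
clock: 6.18
position: [0.4754, 0.1976, 0.0535]
ee_rot: [0.002, 0.688, 0.726, 0.003]
contact_force: [-2.7, -1.2, 10.7]
width: -0.0005
```

>>> send_rows --plan '[{"linear": [0, 0, 0.0015], "delta_rot": [0, 0, 0], "fingers": 0}, {"linear": [0, 0, 0.0015], "delta_rot": [0, 0, 0], "fingers": 0}, {"linear": [0, 0, 0.0015], "delta_rot": [0, 0, 0], "fingers": 0}, {"linear": [0, 0, 0.0015], "delta_rot": [0, 0, 0], "fingers": 0}]'

```text
clock: 6.52
position: [0.4754, 0.1975, 0.0532]
ee_rot: [0.002, 0.688, 0.726, 0.004]
contact_force: [-4.0, -0.8, 14.7]
width: -0.0001
```

>>> send_rows --plan '[{"linear": [0, 0, -0.004], "delta_rot": [0, 0, 0], "fingers": 0}, {"linear": [0, 0, -0.006], "delta_rot": [0, 0, 0], "fingers": 0}, {"linear": [0, 0, -0.012], "delta_rot": [0, 0, 0], "fingers": 0}, {"linear": [0, 0, -0.012], "delta_rot": [0, 0, 0], "fingers": 0}, {"linear": [-0.03, 0.007, 0], "delta_rot": [0, 0, 0], "fingers": 0}, {"linear": [-0.03, 0.007, 0], "delta_rot": [0, 0, 0], "fingers": 0}, {"linear": [-0.03, 0.007, 0], "delta_rot": [0, 0, 0], "fingers": 0}, {"linear": [-0.02, 0.005, 0], "delta_rot": [0, 0, 0], "fingers": 0}, {"linear": [0, 0, 0], "delta_rot": [0, 0, 0], "fingers": 0}, {"linear": [0, 0, 0], "delta_rot": [0, 0, 0], "fingers": 0}]'

```text
clock: 7.35
position: [0.5107, 0.0868, 0.0906]
ee_rot: [0.005, 0.686, 0.727, 0.007]
contact_force: [-0.6, 0.4, 0.6]
width: -0.0002
```

```bash
python3 - <<'E'
from h import *
im=save("wrist","pics/w5.png")
for r in rivets("wrist",im): print(r)
go([0.5032,0.0805,0.064])
E
```

```text
([506.6, 193.8], 342, [0.4776, 0.1957, 0.037])
([35.2, 223.3], 328, [0.5069, -0.0377, 0.037])
([263.8, 236.9], 60, [0.5076, 0.0775, 0.037])
clock 7.4 pos [0.5108 0.087  0.0906] force [ 0.01 -0.67  0.36] w 0.0001
linear mm [-6.1 -8.4 26.5]
yaw 3.38 turn deg [ 1.   -0.16 -0.  ]
```

>>> send_rows --plan '[{"linear": [-0.0065, -0.008, 0], "delta_rot": [1.0, -0.2, 0], "fingers": 0}, {"linear": [0, 0, 0], "delta_rot": [0, 0, 0], "fingers": 0}, {"linear": [0, 0, 0.01], "delta_rot": [0, 0, 0], "fingers": 0}, {"linear": [0, 0, 0.007], "delta_rot": [0, 0, 0], "fingers": 0}, {"linear": [0, 0, 0.002], "delta_rot": [0, 0, 0], "fingers": 0}, {"linear": [0, 0, 0], "delta_rot": [0, 0, 0], "fingers": 0}]'

```text
clock: 7.9
position: [0.4999, 0.0834, 0.0689]
ee_rot: [-0.002, 0.684, 0.729, -0.001]
contact_force: [-0.0, 0.4, 0.1]
width: 0.0001
```

```bash
python3 - <<'E'
from h import *
go([0.5035,0.080,0.064])
E
```

```text
clock 7.9 pos [0.4999 0.0834 0.0689] force [-0.04  0.37  0.1 ] w 0.0001
linear mm [-3.6  3.4  4.8]
yaw 3.66 turn deg [-0.25 -0.02  0.  ]
```

>>> send_rows --plan '[{"linear": [-0.0035, 0.0035, 0], "delta_rot": [-0.2, 0, 0], "fingers": 0}, {"linear": [-0.001, 0, 0.001], "delta_rot": [0, 0, 0], "fingers": 0}, {"linear": [0, 0, 0.002], "delta_rot": [0, 0, 0], "fingers": 0}, {"linear": [0, 0, 0.001], "delta_rot": [0, 0, 0], "fingers": 0}, {"linear": [0, 0, 0], "delta_rot": [0, 0, 0], "fingers": 0}]'

```text
clock: 8.32
position: [0.5041, 0.0794, 0.0639]
ee_rot: [-0.001, 0.684, 0.73, -0.0]
contact_force: [0.1, -0.2, 0.3]
width: 0.0002
```

```bash
python3 - <<'E'
from h import *
im=save("wrist","pics/w6.png")
cv2.imwrite("pics/w6c.png",cv2.resize(im[170:340,180:400,::-1],(440,340)))
go([0.5035,0.080,0.064])
E
```

```text
clock 8.3667 pos [0.5042 0.0794 0.064 ] force [-0.26 -0.    0.01] w -0.0001
linear mm [ 0.7 -0.6 -0. ]
yaw 3.72 turn deg [-0.06 -0.03  0.  ]
```

View pics/w6c.png

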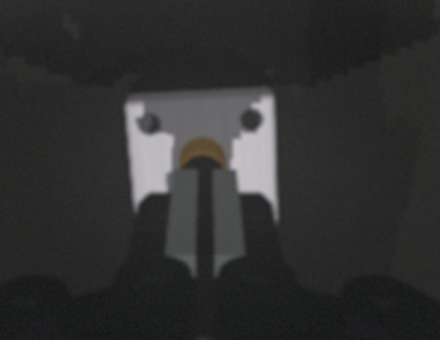

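The rivet (column 203) is centred under the fingers (column 205). Now pressing the middle spring.

>>> send_rows --plan '[{"linear": [0, 0, 0.0015], "delta_rot": [0, 0, 0], "fingers": 0}, {"linear": [0, 0, 0.0015], "delta_rot": [0, 0, 0], "fingers": 0}, {"linear": [0, 0, 0.0015], "delta_rot": [0, 0, 0], "fingers": 0}, {"linear": [0, 0, 0.0015], "delta_rot": [0, 0, 0], "fingers": 0}]'

```text
clock: 8.7
position: [0.5044, 0.0793, 0.0583]
ee_rot: [-0.0, 0.684, 0.73, 0.0]
contact_force: [-0.6, -1.1, 3.0]
width: 0.0
```

>>> send_rows --plan '[{"linear": [0, 0, 0.0013], "delta_rot": [0, 0, 0], "fingers": 0}, {"linear": [0, 0, 0.0013], "delta_rot": [0, 0, 0], "fingers": 0}]'

```text
clock: 8.87
position: [0.5044, 0.0793, 0.0559]
ee_rot: [-0.0, 0.684, 0.73, 0.0]
contact_force: [-2.0, -0.2, 3.2]
width: 0.0001
```

>>> send_rows --plan '[{"linear": [0, 0, 0.0013], "delta_rot": [0, 0, 0], "fingers": 0}]'

```text
clock: 8.95
position: [0.5045, 0.0793, 0.0547]
ee_rot: [0.0, 0.684, 0.73, 0.0]
contact_force: [-1.6, 0.3, 4.5]
width: -0.0
```

>>> send_rows --plan '[{"linear": [0, 0, 0.0012], "delta_rot": [0, 0, 0], "fingers": 0}]'

```text
clock: 9.03
position: [0.5045, 0.0793, 0.0537]
ee_rot: [0.0, 0.684, 0.73, 0.0]
contact_force: [-1.6, -1.0, 6.2]
width: 0.0003
```

>>> send_rows --plan '[{"linear": [0, 0, 0.0012], "delta_rot": [0, 0, 0], "fingers": 0}]'

```text
clock: 9.12
position: [0.5046, 0.0793, 0.053]
ee_rot: [0.0, 0.684, 0.73, 0.0]
contact_force: [-3.7, 0.1, 13.9]
width: -0.0
```

>>> send_rows --plan '[{"linear": [0, 0, 0.0012], "delta_rot": [0, 0, 0], "fingers": 0}]'

```text
clock: 9.2
position: [0.5046, 0.0793, 0.0528]
ee_rot: [0.0, 0.684, 0.73, 0.0]
contact_force: [-4.0, 0.1, 17.2]
width: -0.0
```

The middle one took about 5–6 N to reach the stop, so it's the tired candidate. Holding it there briefly.

>>> send_rows --plan '[{"linear": [0, 0, 0.0009], "delta_rot": [0, 0, 0], "fingers": 0}, {"linear": [0, 0, 0.0009], "delta_rot": [0, 0, 0], "fingers": 0}, {"linear": [0, 0, 0.0009], "delta_rot": [0, 0, 0], "fingers": 0}, {"linear": [0, 0, 0.0009], "delta_rot": [0, 0, 0], "fingers": 0}]'

```text
clock: 9.53
position: [0.5045, 0.0793, 0.0533]
ee_rot: [0.001, 0.684, 0.73, 0.001]
contact_force: [-3.4, -1.1, 9.1]
width: -0.0001
```

>>> send_rows --plan '[{"linear": [0, 0, -0.004], "delta_rot": [0, 0, 0], "fingers": 0}, {"linear": [0, 0, -0.006], "delta_rot": [0, 0, 0], "fingers": 0}, {"linear": [0, 0, -0.012], "delta_rot": [0, 0, 0], "fingers": 0}, {"linear": [0, 0, -0.012], "delta_rot": [0, 0, 0], "fingers": 0}, {"linear": [-0.03, 0.002, 0], "delta_rot": [0, 0, 0], "fingers": 0}, {"linear": [-0.03, 0.0, 0], "delta_rot": [0, 0, 0], "fingers": 0}, {"linear": [-0.03, 0.0, 0], "delta_rot": [0, 0, 0], "fingers": 0}, {"linear": [-0.02, 0, 0], "delta_rot": [0, 0, 0], "fingers": 0}, {"linear": [0, 0, 0], "delta_rot": [0, 0, 0], "fingers": 0}, {"linear": [0, 0, 0], "delta_rot": [0, 0, 0], "fingers": 0}]'

```text
clock: 10.37
position: [0.5161, -0.0333, 0.0893]
ee_rot: [0.003, 0.682, 0.731, 0.003]
contact_force: [-0.7, 0.2, -0.3]
width: -0.0003
```

```bash
python3 - <<'E'
from h import *
im=save("wrist","pics/w7.png")
for r in rivets("wrist",im): print(r)
go([0.5055,-0.037,0.064])
E
```

```text
([500.4, 238.8], 310, [0.5045, 0.0771, 0.037])
clock 10.4167 pos [ 0.5161 -0.0331  0.0893] force [ 0.62 -0.72  0.49] w -0.0002
linear mm [ -3.1 -11.1  25.3]
yaw 4.01 turn deg [0.42 0.04 0.  ]
```

>>> send_rows --plan '[{"linear": [-0.003, -0.011, 0], "delta_rot": [0.4, 0, 0], "fingers": 0}, {"linear": [0, 0, 0], "delta_rot": [0, 0, 0], "fingers": 0}, {"linear": [0, 0, 0.01], "delta_rot": [0, 0, 0], "fingers": 0}, {"linear": [0, 0, 0.006], "delta_rot": [0, 0, 0], "fingers": 0}, {"linear": [0, 0, 0.003], "delta_rot": [0, 0, 0], "fingers": 0}, {"linear": [0, 0, 0], "delta_rot": [0, 0, 0], "fingers": 0}]'

```text
clock: 10.92
position: [0.5025, -0.0327, 0.0678]
ee_rot: [-0.001, 0.68, 0.733, -0.0]
contact_force: [-0.4, 0.3, 0.4]
width: 0.0
```

```bash
python3 - <<'E'
from h import *
im=save("wrist","pics/w8.png")
for r in rivets("wrist",im): print(r)
go([0.5055,-0.037,0.064])
E
```

```text
([517.9, 285.1], 357, [0.5044, 0.077, 0.037])
clock 10.9667 pos [ 0.5026 -0.0328  0.068 ] force [ 0.81 -0.39  0.39] w -0.0003
linear mm [-4.5  2.6  4. ]
yaw 4.28 turn deg [-0.14 -0.07  0.  ]
```

>>> send_rows --plan '[{"linear": [-0.0045, 0.0025, 0], "delta_rot": [-0.1, 0, 0], "fingers": 0}, {"linear": [-0.001, 0, 0.001], "delta_rot": [0, 0, 0], "fingers": 0}, {"linear": [0, 0, 0.002], "delta_rot": [0, 0, 0], "fingers": 0}, {"linear": [0, 0, 0.0], "delta_rot": [0, 0, 0], "fingers": 0}, {"linear": [0, 0, 0], "delta_rot": [0, 0, 0], "fingers": 0}]'

```text
clock: 11.38
position: [0.5068, -0.0385, 0.0647]
ee_rot: [-0.0, 0.68, 0.733, 0.001]
contact_force: [-0.1, -0.8, -0.3]
width: -0.0001
```

```bash
python3 - <<'E'
from h import *
im=save("wrist","pics/w9.png")
cv2.imwrite("pics/w9c.png",cv2.resize(im[170:340,180:400,::-1],(440,340)))
go([0.5055,-0.037,0.064])
E
```

```text
clock 11.4333 pos [ 0.5068 -0.0385  0.0647] force [0.25 0.02 0.18] w 0.0001
linear mm [ 1.6 -1.1  0.7]
yaw 4.32 turn deg [ 0.03 -0.05 -0.  ]
```

View pics/w9c.png

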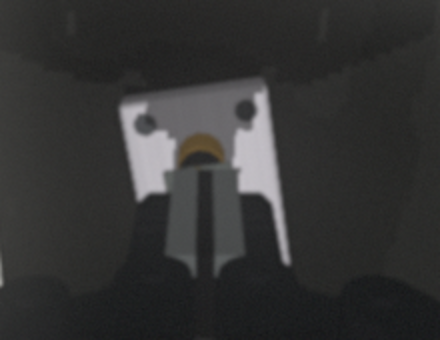

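The rivet (column 200) is about 1 mm off the fingers (column 205) and a little more exposed than the others. I'm shifting 1 mm back, then pressing.

>>> send_rows --plan '[{"linear": [-0.0005, -0.0015, 0.001], "delta_rot": [0, 0, 0], "fingers": 0}, {"linear": [0, 0, 0.0015], "delta_rot": [0, 0, 0], "fingers": 0}, {"linear": [0, 0, 0.0015], "delta_rot": [0, 0, 0], "fingers": 0}, {"linear": [0, 0, 0.0015], "delta_rot": [0, 0, 0], "fingers": 0}, {"linear": [0, 0, 0.0015], "delta_rot": [0, 0, 0], "fingers": 0}]'

```text
clock: 11.85
position: [0.5055, -0.0394, 0.0582]
ee_rot: [0.001, 0.68, 0.733, 0.001]
contact_force: [-1.2, -0.6, 4.6]
width: -0.0001
```

>>> send_rows --plan '[{"linear": [0, 0, 0.0015], "delta_rot": [0, 0, 0], "fingers": 0}, {"linear": [0, 0, 0.0015], "delta_rot": [0, 0, 0], "fingers": 0}]'

```text
clock: 12.02
position: [0.5055, -0.0394, 0.0558]
ee_rot: [0.001, 0.68, 0.733, 0.001]
contact_force: [-2.6, 0.3, 7.0]
width: -0.0002
```

>>> send_rows --plan '[{"linear": [0, 0, 0.0015], "delta_rot": [0, 0, 0], "fingers": 0}]'

```text
clock: 12.1
position: [0.5055, -0.0393, 0.0548]
ee_rot: [0.001, 0.68, 0.733, 0.001]
contact_force: [-1.2, -0.3, 8.4]
width: 0.0003
```

>>> send_rows --plan '[{"linear": [0, 0, 0.0014], "delta_rot": [0, 0, 0], "fingers": 0}]'

```text
clock: 12.18
position: [0.5056, -0.0393, 0.0541]
ee_rot: [0.001, 0.68, 0.733, 0.001]
contact_force: [-3.4, -0.5, 9.2]
width: -0.0001
```

>>> send_rows --plan '[{"linear": [0, 0, 0.0013], "delta_rot": [0, 0, 0], "fingers": 0}]'

```text
clock: 12.27
position: [0.5056, -0.0393, 0.0535]
ee_rot: [0.001, 0.68, 0.733, 0.001]
contact_force: [-2.3, -0.6, 10.9]
width: 0.0001
```

>>> send_rows --plan '[{"linear": [0, 0, 0.0013], "delta_rot": [0, 0, 0], "fingers": 0}]'

```text
clock: 12.35
position: [0.5057, -0.0394, 0.0532]
ee_rot: [0.001, 0.68, 0.733, 0.001]
contact_force: [-3.8, 0.5, 15.7]
width: -0.0002
```

>>> send_rows --plan '[{"linear": [0, 0, 0.0014], "delta_rot": [0, 0, 0], "fingers": 0}, {"linear": [0, 0, 0.0014], "delta_rot": [0, 0, 0], "fingers": 0}, {"linear": [0, 0, 0.0014], "delta_rot": [0, 0, 0], "fingers": 0}, {"linear": [0, 0, 0.0014], "delta_rot": [0, 0, 0], "fingers": 0}]'

```text
clock: 12.68
position: [0.5056, -0.0393, 0.0533]
ee_rot: [0.002, 0.679, 0.734, 0.001]
contact_force: [-4.6, 0.1, 13.9]
width: -0.0003
```

>>> send_rows --plan '[{"linear": [0, 0, -0.004], "delta_rot": [0, 0, 0], "fingers": 0}, {"linear": [0, 0, -0.006], "delta_rot": [0, 0, 0], "fingers": 0}, {"linear": [0, 0, -0.015], "delta_rot": [0, 0, 0], "fingers": 0}, {"linear": [0, -0.01, -0.03], "delta_rot": [0, 0, 0], "fingers": 0}, {"linear": [0, -0.01, -0.03], "delta_rot": [0, 0, 0], "fingers": 0}, {"linear": [0, -0.01, -0.03], "delta_rot": [0, 0, 0], "fingers": 0}, {"linear": [0, -0.01, -0.03], "delta_rot": [0, 0, 0], "fingers": 0}, {"linear": [0, -0.01, -0.01], "delta_rot": [0, 0, 0], "fingers": 0}, {"linear": [0, 0, 0], "delta_rot": [0, 0, 0], "fingers": 0}, {"linear": [0, 0, 0], "delta_rot": [0, 0, 0], "fingers": 0}]'

```text
clock: 13.52
position: [0.4528, -0.0429, 0.2137]
ee_rot: [0.002, 0.679, 0.734, 0.001]
contact_force: [0.4, -0.4, 0.5]
width: -0.0003
```

```bash
python3 - <<'E'
from h import *
go([0.5,0,0.2])
im=save("wrist","pics/w10.png")
for r in rivets("wrist",im): print(r)
for d in manip.masks_of("tray","wrist")[:3]: 
    e=d["extent"]; print("tray",round(d["p"],2),np.round(e))
E
```

```text
clock 13.5167 pos [ 0.4528 -0.0429  0.2137] force [ 0.37 -0.44  0.45] w -0.0003
linear mm [39.1 50.3 13.9]
yaw 4.41 turn deg [0.23 0.06 0.  ]
([551.6, 233.2], 104, [0.4763, 0.1949, 0.037])
([281.4, 244.4], 85, [0.5053, -0.0394, 0.037])
([412.8, 251.7], 87, [0.5032, 0.0774, 0.037])
tray 0.93 [  2. 100. 140. 307.]
```

View pics/w10.png

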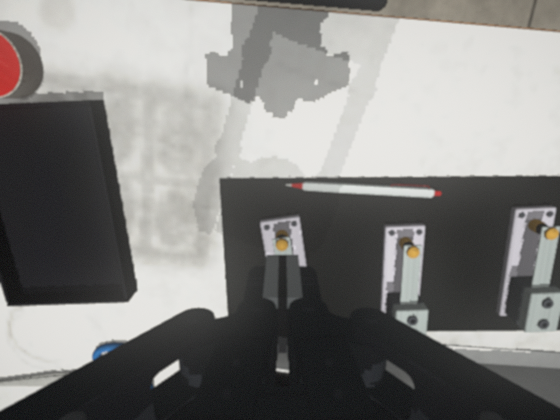

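```bash
python3 - <<'E'
from h import *
B=lambda uv,z: back("wrist",uv,z)
def ang(a,b): d=b-a; return np.degrees(np.arctan2(d[1],d[0])).round(1)
r=B((412.8,251.7),.037); s=B((412,320),.045); print("rivet",r.round(4),"screw",s.round(4),"yaw",ang(r,s), np.linalg.norm((s-r)[:2]).round(4))
a,b=B((385,227),.010),B((424,225),.010); print("front edge",a.round(4),b.round(4),"yaw",ang(a,b)-90,np.linalg.norm(a-b).round(4))
c,d=B((395,304),.043),B((428,304),.043); print("clamp front",c.round(4),d.round(4),"yaw",ang(c,d)-90,np.linalg.norm(c-d).round(4))
e=B((381,312),.010); print("left edge yaw",ang(a,e))
print("tray right rim", B((102,96),.024).round(4),B((130,298),.024).round(4),B((5,304),.0).round(4))
im=manip.get_image("top")
m=manip.masks_of("tray","top")[0]; print(m["p"],m["extent"])
cn=max(cv2.findContours(m["pixels"].astype(np.uint8),0,1)[0],key=cv2.contourArea)
W=np.array([back("top",p[0],.018)[:2] for p in cn],np.float32)
print("tray rect",cv2.minAreaRect(W))
cv2.imwrite("pics/x.png",cv2.resize(cv2.imread("pics/w10.png")[200:340,340:480],(700,700),interpolation=cv2.INTER_CUBIC)[:600])
E
```

```text
rivet [0.5025 0.0772 0.037 ] screw [0.5667 0.0857 0.045 ] yaw 7.5 0.0648
front edge [0.4908 0.0579 0.01  ] [0.4859 0.0943 0.01  ] yaw 7.599999999999994 0.0367
clamp front [0.5525 0.0681 0.043 ] [0.5502 0.0981 0.043 ] yaw 4.5 0.03
left edge yaw 6.8
tray right rim [ 0.3914 -0.1944  0.024 ] [ 0.5775 -0.1803  0.024 ] [ 0.6106 -0.3216 -0.    ]
0.69 [388.9, 169.3, 433.9, 241.6]
tray rect ((0.4954412579536438, -0.25588473677635193), (0.19300532341003418, 0.12220568209886551), 5.277522563934326)
```

View pics/x.png

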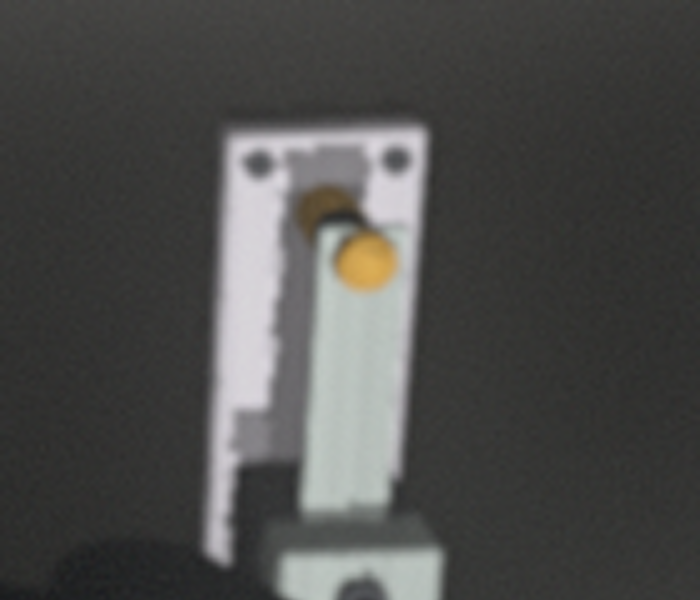

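```bash
python3 - <<'E'
from h import *
for u in (270,290): print([back("top",(u,v),z).round(3).tolist() for v,z in ((155,0),(150,0.02),(139,0.05),(139,0.1))])
print("gradient column", cv2.imread("pics/top.png")[125:165,270].mean(1).round().tolist())
go([0.5705,0.0868,0.15],7)
E
```

```text
[[0.627, 0.119, 0.0], [0.636, 0.118, 0.02], [0.659, 0.117, 0.05], [0.645, 0.114, 0.1]]
[[0.629, 0.063, 0.0], [0.638, 0.063, 0.02], [0.66, 0.063, 0.05], [0.646, 0.063, 0.1]]
gradient column [45.0, 44.0, 45.0, 43.0, 42.0, 44.0, 44.0, 45.0, 45.0, 48.0, 49.0, 49.0, 42.0, 31.0, 31.0, 40.0, 52.0, 52.0, 102.0, 144.0, 133.0, 91.0, 88.0, 90.0, 121.0, 143.0, 143.0, 145.0, 146.0, 176.0, 186.0, 177.0, 192.0, 194.0, 194.0, 192.0, 159.0, 48.0, 48.0, 49.0]
clock 13.7167 pos [ 0.4522 -0.0426  0.212 ] force [ 0.13  0.32 -0.23] w 0.0001
linear mm [119.9 127.9  62. ]
yaw 4.44 turn deg [-0.02 -0.02 -2.56]
```

>>> send_rows --plan '[{"linear": [0, 0, 0], "delta_rot": [0, 0, -2.5], "fingers": 0.06}, {"linear": [0.028, 0.03, 0], "delta_rot": [0, 0, 0], "fingers": 0.06}, {"linear": [0.028, 0.03, 0], "delta_rot": [0, 0, 0], "fingers": 0.06}, {"linear": [0.028, 0.03, 0], "delta_rot": [0, 0, 0], "fingers": 0.06}, {"linear": [0.028, 0.028, 0], "delta_rot": [0, 0, 0], "fingers": 0.06}, {"linear": [0, 0, 0.02], "delta_rot": [0, 0, 0], "fingers": 0.06}, {"linear": [0, 0, 0.03], "delta_rot": [0, 0, 0], "fingers": 0.06}, {"linear": [0, 0, 0.03], "delta_rot": [0, 0, 0], "fingers": 0.06}, {"linear": [0, 0, 0.01], "delta_rot": [0, 0, 0], "fingers": 0.06}, {"linear": [0, 0, 0], "delta_rot": [0, 0, 0], "fingers": 0.06}, {"linear": [0, 0, 0], "delta_rot": [0, 0, 0], "fingers": 0.06}]'

```text
clock: 14.63
position: [0.5597, 0.0903, 0.0994]
ee_rot: [-0.009, 0.663, 0.749, -0.007]
contact_force: [0.1, -0.0, 1.0]
width: 0.0603
```

```bash
python3 - <<'E'
from h import *
go([0.5705,0.0868,0.09],7)
im=save("wrist","pics/w11.png")
for r in rivets("wrist",im): print(r)
E
```

```text
clock 14.6333 pos [0.5597 0.0903 0.0994] force [ 0.06 -0.03  1.01] w 0.0603
linear mm [-4.9 10.6  9.2]
yaw 6.96 turn deg [-1.33 -0.22 -0.03]
([33.8, 112.0], 384, [0.5074, -0.0381, 0.037])
([515.4, 111.4], 380, [0.4784, 0.1956, 0.037])
([272.1, 137.0], 322, [0.5052, 0.0787, 0.037])
```

>>> send_rows --plan '[{"linear": [-0.0045, 0.011, 0], "delta_rot": [-1.3, -0.2, 0], "fingers": 0.06}, {"linear": [0, 0, 0], "delta_rot": [0, 0, 0], "fingers": 0.06}, {"linear": [0, 0, 0.018], "delta_rot": [0, 0, 0], "fingers": 0.06}, {"linear": [0, 0, 0.01], "delta_rot": [0, 0, 0], "fingers": 0.06}, {"linear": [0, 0, 0], "delta_rot": [0, 0, 0], "fingers": 0.06}, {"linear": [0, 0, 0], "delta_rot": [0, 0, 0], "fingers": 0.06}]'

```text
clock: 15.18
position: [0.5777, 0.0859, 0.0758]
ee_rot: [0.005, 0.663, 0.748, 0.005]
contact_force: [0.4, -0.1, -0.1]
width: 0.0596
```

```bash
python3 - <<'E'
from h import *
go([0.5712,0.0869,0.041],7)
E
```

```text
clock 15.1833 pos [0.5777 0.0859 0.0758] force [ 0.37 -0.06 -0.13] w 0.0596
linear mm [ 1.8 -6.8 34.7]
yaw 6.87 turn deg [ 0.83  0.08 -0.13]
```

>>> send_rows --plan '[{"linear": [0.001, -0.005, 0], "delta_rot": [0.6, 0, 0], "fingers": 0.06}, {"linear": [0, 0, 0], "delta_rot": [0, 0, 0], "fingers": 0.06}, {"linear": [0, 0, 0.012], "delta_rot": [0, 0, 0], "fingers": 0.06}, {"linear": [0, 0, 0.01], "delta_rot": [0, 0, 0], "fingers": 0.06}, {"linear": [0, 0, 0.004], "delta_rot": [0, 0, 0], "fingers": 0.06}, {"linear": [0, 0, 0], "delta_rot": [0, 0, 0], "fingers": 0.06}, {"linear": [0, 0, 0], "delta_rot": [0, 0, 0], "fingers": 0.06}]'

```text
clock: 15.77
position: [0.5744, 0.0863, 0.0529]
ee_rot: [0.004, 0.663, 0.748, 0.003]
contact_force: [-1.0, 0.0, -0.6]
width: 0.06
```

```bash
python3 - <<'E'
from h import *
go([0.5712,0.0869,0.041],7)
E
```

```text
clock 15.7667 pos [0.5744 0.0863 0.0529] force [-1.    0.04 -0.63] w 0.06
linear mm [ 1.  -3.2 11.9]
yaw 6.87 turn deg [ 0.56  0.12 -0.13]
```

>>> send_rows --plan '[{"linear": [0.001, -0.002, 0.004], "delta_rot": [0.5, 0.1, 0], "fingers": 0.06}, {"linear": [0, 0, 0.005], "delta_rot": [0, 0, 0], "fingers": 0.06}, {"linear": [0, 0, 0.003], "delta_rot": [0, 0, 0], "fingers": 0.06}, {"linear": [0, 0, 0], "delta_rot": [0, 0, 0], "fingers": 0.06}, {"linear": [0, 0, 0], "delta_rot": [0, 0, 0], "fingers": 0.06}]'

```text
clock: 16.18
position: [0.5728, 0.0873, 0.0405]
ee_rot: [0.001, 0.663, 0.748, 0.0]
contact_force: [0.2, 0.7, -0.1]
width: 0.0599
```

```bash
python3 - <<'E'
from h import *
go([0.5712,0.0869,0.041],7)
E
```

```text
clock 16.1833 pos [0.5728 0.0873 0.0405] force [ 0.22  0.68 -0.08] w 0.0599
linear mm [-0.2 -1.6 -0.5]
yaw 6.87 turn deg [ 0.09  0.01 -0.13]
```

Good pose. Closing on the clamp.

>>> send_rows --force 50 --plan '[{"linear": [0, 0, 0], "delta_rot": [0, 0, 0], "fingers": 0.02}, {"linear": [0, 0, 0], "delta_rot": [0, 0, 0], "fingers": 0.02}, {"linear": [0, 0, 0], "delta_rot": [0, 0, 0], "fingers": 0.02}, {"linear": [0, 0, 0], "delta_rot": [0, 0, 0], "fingers": 0.02}, {"linear": [0, 0, 0], "delta_rot": [0, 0, 0], "fingers": 0.02}, {"linear": [0, 0, 0], "delta_rot": [0, 0, 0], "fingers": 0.02}]'

```text
clock: 16.68
position: [0.5731, 0.0871, 0.0407]
ee_rot: [0.001, 0.663, 0.748, 0.001]
contact_force: [0.5, 0.0, -0.4]
width: 0.0295
```

```bash
python3 - <<'E'
from h import *
go([0.5712,0.0869,0.14],7)
E
```

```text
clock 16.6833 pos [0.5731 0.0871 0.0407] force [ 0.5   0.04 -0.41] w 0.0295
linear mm [ -0.   -1.7 -99.3]
yaw 6.88 turn deg [ 0.12  0.03 -0.12]
```

>>> send_rows --plan '[{"linear": [0, 0, -0.006], "delta_rot": [0, 0, 0], "fingers": 0.02}, {"linear": [0, 0, -0.01], "delta_rot": [0, 0, 0], "fingers": 0.02}, {"linear": [0, 0, -0.015], "delta_rot": [0, 0, 0], "fingers": 0.02}, {"linear": [0, 0, -0.02], "delta_rot": [0, 0, 0], "fingers": 0.02}, {"linear": [0, 0, -0.02], "delta_rot": [0, 0, 0], "fingers": 0.02}, {"linear": [0, 0, -0.02], "delta_rot": [0, 0, 0], "fingers": 0.02}, {"linear": [0, 0, -0.01], "delta_rot": [0, 0, 0], "fingers": 0.02}, {"linear": [0, 0, 0], "delta_rot": [0, 0, 0], "fingers": 0.02}, {"linear": [0, 0, 0], "delta_rot": [0, 0, 0], "fingers": 0.02}]'

```text
clock: 17.43
position: [0.5681, 0.0872, 0.1461]
ee_rot: [-0.003, 0.663, 0.748, -0.003]
contact_force: [-0.4, 0.1, -5.4]
width: 0.0294
```

```bash
python3 - <<'E'
from h import *
im=save("wrist","pics/w12.png")
for r in rivets("wrist",im,0.135): print(r)
go([0.520,-0.2485,0.14],7)
E
```

```text
([478.8, 93.0], 246, [0.4857, 0.1451, 0.135])
([87.9, 94.1], 245, [0.5021, 0.0121, 0.135])
([282.1, 114.6], 786, [0.5009, 0.079, 0.135])
clock 17.4833 pos [0.5682 0.0872 0.1459] force [-0.41 -0.77 -4.98] w 0.0296
linear mm [-327.6  -87.9    6.4]
yaw 6.87 turn deg [-0.52 -0.05 -0.13]
```

>>> send_rows --plan '[{"linear": [-0.015, -0.004, 0], "delta_rot": [0, 0, 0], "fingers": 0.02}, {"linear": [-0.03, -0.008, 0], "delta_rot": [0, 0, 0], "fingers": 0.02}, {"linear": [-0.03, -0.008, 0], "delta_rot": [0, 0, 0], "fingers": 0.02}, {"linear": [-0.03, -0.008, 0], "delta_rot": [0, 0, 0], "fingers": 0.02}, {"linear": [-0.03, -0.008, 0], "delta_rot": [0, 0, 0], "fingers": 0.02}, {"linear": [-0.03, -0.008, 0], "delta_rot": [0, 0, 0], "fingers": 0.02}, {"linear": [-0.03, -0.008, 0], "delta_rot": [0, 0, 0], "fingers": 0.02}, {"linear": [-0.03, -0.008, 0], "delta_rot": [0, 0, 0], "fingers": 0.02}, {"linear": [-0.03, -0.008, 0], "delta_rot": [0, 0, 0], "fingers": 0.02}, {"linear": [-0.03, -0.008, 0], "delta_rot": [0, 0, 0], "fingers": 0.02}, {"linear": [-0.02, -0.006, 0], "delta_rot": [0, 0, 0], "fingers": 0.02}, {"linear": [-0.012, -0.004, 0], "delta_rot": [0, 0, 0], "fingers": 0.02}]'

```text
clock: 18.48
position: [0.5112, -0.2449, 0.1307]
ee_rot: [-0.016, 0.66, 0.751, -0.007]
contact_force: [0.4, -0.3, -3.8]
width: 0.0292
```

>>> send_rows --plan '[{"linear": [0, 0, 0], "delta_rot": [0, 0, 0], "fingers": 0.02}, {"linear": [0, 0, 0], "delta_rot": [0, 0, 0], "fingers": 0.02}]'

```text
clock: 18.65
position: [0.5096, -0.2473, 0.1286]
ee_rot: [-0.018, 0.662, 0.749, -0.007]
contact_force: [-0.1, 0.5, -5.5]
width: 0.0289
```

```bash
python3 - <<'E'
from h import *
im=save("top","pics/t2.png")
for th in ["tray","spring_a","roll"]:
    for d in manip.find_in(th,"top")[:3]: print(th,round(d["p"],2),np.round(d["extent"]))
im=save("wrist","pics/w13.png")
for d in manip.masks_of("tray","wrist")[:2]: print(d["p"],np.round(d["extent"]))
go([0.520,-0.2485,0.08],6)
# predicted tray rim corners in the wrist picture
c=np.array([.492,-.252]); w=np.radians(5); A=np.array([[np.cos(w),-np.sin(w)],[np.sin(w),np.cos(w)]])
v=im.copy()[:,:,::-1].copy()
for z in (0.024,):
    P=[proj("wrist",[*(c+A@np.array(q)),z]) for q in ((.095,.06),(-.095,.06),(-.095,-.06),(.095,-.06))]
    print(np.round(P)); cv2.polylines(v,[np.int32(np.round(P))],True,(0,255,0),1)
cv2.imwrite("pics/w13o.png",v)
E
```

```text
tray 0.93 [379. 168. 424. 243.]
spring_a 0.86 [314. 164. 332. 209.]
spring_a 0.63 [230. 173. 252. 216.]
spring_a 0.48 [402. 184. 406. 205.]
0.66 [166.  36. 376. 316.]
clock 18.95 pos [ 0.5106 -0.2463  0.1297] force [ 0.37  0.09 -4.7 ] w 0.0293
linear mm [-4.1 10.7 49.3]
yaw 7.23 turn deg [-1.86 -0.86  1.25]
[[354. 322.]
 [384.  33.]
 [175.  23.]
 [185. 318.]]
```

View pics/w13o.png

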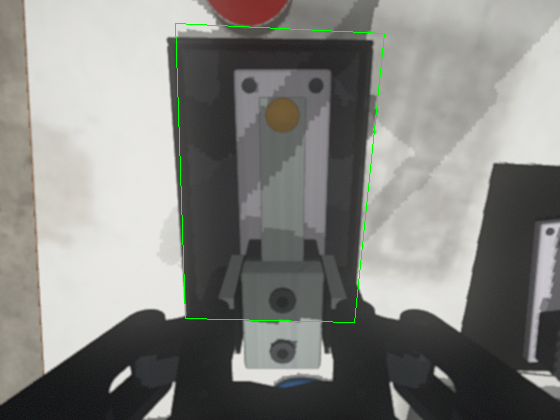

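Picture 12 shows the block over the tray, flat in the grip. The tray's near edge is at row 40 against my overlay's 28, so the tray centre is nearer (0.496,-0.255). I correct tilt and position, then lower.

>>> send_rows --plan '[{"linear": [-0.004, 0.006, 0], "delta_rot": [-1.0, -0.4, 0], "fingers": 0.02}, {"linear": [-0.002, 0.004, 0], "delta_rot": [-0.5, -0.3, 0], "fingers": 0.02}, {"linear": [0, 0, 0.015], "delta_rot": [0, 0, 0], "fingers": 0.02}, {"linear": [0, 0, 0.015], "delta_rot": [0, 0, 0], "fingers": 0.02}, {"linear": [0, 0, 0.007], "delta_rot": [0, 0, 0], "fingers": 0.02}, {"linear": [0, 0, 0], "delta_rot": [0, 0, 0], "fingers": 0.02}, {"linear": [0, 0, 0], "delta_rot": [0, 0, 0], "fingers": 0.02}]'

```text
clock: 19.53
position: [0.526, -0.2493, 0.0935]
ee_rot: [0.002, 0.659, 0.752, 0.001]
contact_force: [0.1, 0.1, -5.0]
width: 0.0291
```

```bash
python3 - <<'E'
from h import *
go([0.524,-0.2515,0.05],6)
E
```

```text
clock 19.5333 pos [ 0.526  -0.2493  0.0935] force [ 0.08  0.07 -4.98] w 0.0291
linear mm [-1.8 -2.4 43.5]
yaw 7.52 turn deg [0.2  0.11 1.52]
```

>>> send_rows --plan '[{"linear": [-0.002, -0.002, 0.01], "delta_rot": [0.2, 0.1, 0], "fingers": 0.02}, {"linear": [0, 0, 0.015], "delta_rot": [0, 0, 0], "fingers": 0.02}, {"linear": [0, 0, 0.01], "delta_rot": [0, 0, 0], "fingers": 0.02}, {"linear": [0, 0, 0.003], "delta_rot": [0, 0, 0], "fingers": 0.02}, {"linear": [0, 0, 0], "delta_rot": [0, 0, 0], "fingers": 0.02}, {"linear": [0, 0, 0], "delta_rot": [0, 0, 0], "fingers": 0.02}]'

```text
clock: 20.03
position: [0.5261, -0.2533, 0.0552]
ee_rot: [0.003, 0.659, 0.752, 0.0]
contact_force: [-0.9, -0.2, -4.3]
width: 0.0291
```

```bash
python3 - <<'E'
from h import *
go([0.524,-0.2515,0.044],6)
E
```

```text
clock 20.0333 pos [ 0.5261 -0.2533  0.0552] force [-0.9  -0.16 -4.28] w 0.0291
linear mm [ 2.1 -1.9 11.2]
yaw 7.54 turn deg [0.2  0.21 1.54]
```

>>> send_rows --plan '[{"linear": [0, 0, 0.004], "delta_rot": [0.2, 0.2, 0], "fingers": 0.02}, {"linear": [0, 0, 0.003], "delta_rot": [0, 0, 0], "fingers": 0.02}, {"linear": [0, 0, 0.002], "delta_rot": [0, 0, 0], "fingers": 0.02}, {"linear": [0, 0, 0.0015], "delta_rot": [0, 0, 0], "fingers": 0.02}]'

```text
clock: 20.37
position: [0.5275, -0.2543, 0.0457]
ee_rot: [0.002, 0.659, 0.752, 0.0]
contact_force: [-0.5, -0.0, -4.5]
width: 0.029
```

>>> send_rows --plan '[{"linear": [0, 0, 0.0012], "delta_rot": [0, 0, 0], "fingers": 0.02}]'

```text
clock: 20.45
position: [0.5276, -0.2543, 0.0444]
ee_rot: [0.002, 0.659, 0.752, 0.0]
contact_force: [-0.5, -0.0, -4.9]
width: 0.029
```

>>> send_rows --plan '[{"linear": [0, 0, 0.001], "delta_rot": [0, 0, 0], "fingers": 0.02}]'

```text
clock: 20.53
position: [0.5276, -0.2544, 0.0434]
ee_rot: [0.002, 0.659, 0.752, 0.0]
contact_force: [-0.3, -0.1, -3.5]
width: 0.0293
```

>>> send_rows --plan '[{"linear": [0, 0, 0.001], "delta_rot": [0, 0, 0], "fingers": 0.02}]'

```text
clock: 20.62
position: [0.5277, -0.2544, 0.0427]
ee_rot: [0.002, 0.659, 0.752, 0.0]
contact_force: [-1.1, 0.8, 6.9]
width: 0.0287
```

>>> send_rows --plan '[{"linear": [0, 0, 0.001], "delta_rot": [0, 0, 0], "fingers": 0.02}]'

```text
clock: 20.7
position: [0.5277, -0.2544, 0.0427]
ee_rot: [0.002, 0.659, 0.752, 0.0]
contact_force: [-3.2, 1.4, 8.8]
width: 0.0291
```

>>> send_rows --plan '[{"linear": [0, 0, 0.001], "delta_rot": [0, 0, 0], "fingers": 0.02}]'

```text
clock: 20.78
position: [0.5277, -0.2544, 0.0427]
ee_rot: [0.002, 0.659, 0.752, 0.0]
contact_force: [-2.9, 1.9, 3.7]
width: 0.0289
```

Seated on the floor at the predicted height. Releasing and lifting.

>>> send_rows --plan '[{"linear": [0, 0, 0], "delta_rot": [0, 0, 0], "fingers": 0.05}, {"linear": [0, 0, 0], "delta_rot": [0, 0, 0], "fingers": 0.05}, {"linear": [0, 0, 0], "delta_rot": [0, 0, 0], "fingers": 0.05}, {"linear": [0, 0, 0], "delta_rot": [0, 0, 0], "fingers": 0.05}, {"linear": [0, 0, -0.005], "delta_rot": [0, 0, 0], "fingers": 0.05}, {"linear": [0, 0, -0.01], "delta_rot": [0, 0, 0], "fingers": 0.05}, {"linear": [0, 0, -0.02], "delta_rot": [0, 0, 0], "fingers": 0.05}, {"linear": [0, 0, -0.03], "delta_rot": [0, 0, 0], "fingers": 0.05}, {"linear": [0, 0, -0.03], "delta_rot": [0, 0, 0], "fingers": 0.05}, {"linear": [0, 0, -0.03], "delta_rot": [0, 0, 0], "fingers": 0.05}, {"linear": [0, 0, 0], "delta_rot": [0, 0, 0], "fingers": 0.05}, {"linear": [0, 0, 0], "delta_rot": [0, 0, 0], "fingers": 0.05}]'

```text
clock: 21.78
position: [0.5289, -0.2551, 0.1793]
ee_rot: [0.006, 0.659, 0.752, 0.001]
contact_force: [1.2, 0.2, -0.0]
width: 0.0496
```

```bash
python3 - <<'E'
from h import *
go([0.524,-0.2515,0.2])
im=save("wrist","pics/w14.png")
for r in rivets("wrist",im,0.039,(0.4,0.62,-0.35,0.3)): print(r)
t=save("top","pics/t3.png")
for th in ["tray","spring_a","roll","pen","cards","tape"]:
    for d in manip.find_in(th,"top")[:4]:
        e=d["extent"]; print(th,round(d["p"],2),np.round(e),back("top",[(e[0]+e[2])/2,(e[1]+e[3])/2],0.01).round(3))
for d in manip.find_in("spring_a","wrist")[:2]: print("wrist",round(d["p"],2),np.round(d["extent"]))
E
```

```text
clock 21.7833 pos [ 0.5289 -0.2551  0.1793] force [ 1.24  0.19 -0.03] w 0.0496
linear mm [  4.1  -4.2 -20.8]
yaw 7.56 turn deg [0.53 0.48 0.  ]
tray 0.55 [378. 168. 423. 243.] [ 0.492 -0.242  0.01 ]
spring_a 0.76 [314. 164. 331. 210.] [ 0.538 -0.029  0.01 ]
spring_a 0.72 [231. 173. 248. 214.] [0.513 0.2   0.01 ]
spring_a 0.64 [396. 180. 413. 216.] [ 0.513 -0.255  0.01 ]
pen 0.63 [275. 214. 320. 220.] [0.453 0.039 0.01 ]
cards 0.59 [144. 226. 182. 250.] [0.386 0.403 0.01 ]
tape 0.91 [146. 158. 183. 193.] [0.559 0.409 0.01 ]
tape 0.73 [218. 158. 348. 225.] [0.523 0.08  0.01 ]
wrist 0.98 [508. 172. 560. 323.]
wrist 0.58 [262.  78. 311. 233.]
```

```bash
python3 - <<'E'
from h import *
im=cv2.imread("pics/w14.png"); h=cv2.cvtColor(im,cv2.COLOR_BGR2HSV)
m=cv2.inRange(h,(8,90,50),(28,255,255)); m[:, :180]=0; m[:,400:]=0
c,l,s,ce=cv2.connectedComponentsWithStats(m)
for i in range(1,c):
    if s[i,4]>30: print(ce[i].round(),s[i,4],s[i,2:4],back("wrist",ce[i],.039).round(4))
print("rivet predicted", proj("wrist",[.4580,-.2636,.039]).round())
a,b=[back("wrist",(u,78),.012).round(4) for u in (262,311)]; print("front edge",a,b)
d=manip.masks_of("tray","wrist"); print([(round(x["p"],2),np.round(x["extent"]).tolist()) for x in d[:2]])
e=d[0]["extent"]; print(back("wrist",(e[0],e[1]),.024).round(3),back("wrist",(e[2],e[1]),.024).round(3))
E
```

```text
[285. 100.] 183 [15 16] [ 0.4589 -0.2627  0.039 ]
rivet predicted [284.  99.]
front edge [ 0.4462 -0.2815  0.012 ] [ 0.4414 -0.2457  0.012 ]
[(0.59, [205.0, 10.0, 386.0, 266.0])]
[ 0.409 -0.324  0.024] [ 0.393 -0.204  0.024]
```

```bash
python3 -c "
from rig import manip; print(manip.sign_off())"
```

```text
the job is handed in; nothing more can be done
None
```

The middle spring is the tired one, and its block now stands in the reject tray. I handed the job in at about 22 s on the robot's clock; no verdict was reported.

**Presses:** I pressed left, then middle, then right, each to its stop for more than 0.2 s. The left reached the stop at about 10 N, the middle at about 5–6 N and the right at about 10–11 N. The highest force I saw was about 17 N, but force was only read at the end of each move call.

**Placing:** I gripped the middle block by its clamp, carried it over and lowered it until it touched the tray floor, at the height I had predicted. I then released it and lifted clear.

**Last checks:**
- **Position:** the rivet appeared within about 1 mm of where a flat, upright block should show it. The block's centre is about 4 mm from my estimate of the tray's centre.
- **Tray centre:** my sources for it differed. The closest wrist views and the first top-camera mask agreed on roughly (0.496, -0.256). The last top-camera box gave y = -0.242, about 14 mm off, but it is a coarse box. Either value is within tolerance.
- **Other objects:** the other two blocks, the pen, cards and tape showed no meaningful shift in the top camera, only detector scatter up to about 7 mm.
- **Not confirmed:** the sticker roll was not detected in the final top picture, so its place is unchecked there. The last wrist picture I viewed, taken over the tray before lowering, showed it just beyond the tray's near edge.
- **Pictures:** I had viewed all 12 allowed pictures before the release, so everything after that rests on measurements only.

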